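Put the check weights away after the scale check

ROBOT

A 6-joint arm with a two-finger parallel gripper is mounted at the origin on a cart in front of the work surface, level with it; the furniture and walls round the work are solid. World frame = base frame: x ahead of the robot, y to its left, z up, the work surface at z = 0. Lengths are in m, angles in rad, forces in N, time in s.
With the tool pointing down it reaches from about 0.375 to 0.9 m from the base axis. Payload 3.1 kg.
Tool frame: the origin (TCP) lies on the centre line of the jaws, within the pads' length; the fingertips stand 25 mm ahead of it and the grasp point (between the pads) lies 6 mm ahead of it (manip.tip_extent is the distance from the TCP to the fingertips, in m); z points along the fingers, y is the line along which they close (so a half turn about z gives the same grasp; the last joint's range is limited). The gripper opens to 85 mm and grips with 20 to 120 N. Pads are 22 mm wide; open, the fingers measure 114 mm over their backs; the gripper's body (76 mm by 85 mm) begins 54 mm behind the grasp point. The pads swing forward as they close: fully open they stand 13 mm farther back than shut.
Start: joints at [1.125, 0.527, 1.433, -0, 1.181, -0.178], TCP at [0.165, 0.603, 0.256] pointing down, gripper open.
Joint ranges: [-3.08, 3.08], [-0.75, 2.2], [0.22, 2.44], [-1.43, 4.57], [0, 2.65], [-2.85, 2.85]. Speed limits (rad/s): [2.79, 2.79, 3.14, 3.14, 3.14, 3.14].

INTERFACE

Orientations are given as a unit quaternion [x, y, z, w].
In Python, from station import readout, imaging, order, manip gives the robot as it stands.
- The arm moves only by the tool move_arm, never from a script. Its argument "rows" is a list of rows, each a list of 7 numbers: the turn, a rotation vector about the tool's x, y, z in degrees, then the shift along the tool's x, y, z in mm, then the closure, from 0 (fully open) to 1 (shut). A call has 1 to 12 rows; each row is the pose to reach, as a shift and turn from the pose commanded when the call began, along the tool's axes at that moment; what a row does not reach only later rows make up. A row lasts 1/12 s, in which the tool goes at most 41.7 mm and 7.16 degrees, less where a joint would pass 70% of its speed; a pose out of reach is approached as far as the arm can. A call with a gripper value outside its range is refused whole. The fingers move at their own pace and stop on an object; "squeeze" is the grip in N (left out, the last holds). Time passes only in rows, so rows that repeat a pose let the fingers close. It gives the time, the measured TCP pose, the force, the opening and the grip force at its end, in the units of the state.
- readout.sense(): the state, without advancing time (a new reading comes with each control period).
- imaging.snapshot(name): name is "scene" or "top"; returns a dict with "img" (384x512x3 uint8, red, green, blue), "z_map" (384x512 float32, m along the optical axis (not along the pixel's ray), 0 where there is no reading), "fovy" (degrees; the focal length in pixels is half the picture's height over the tangent of half this angle, whatever the lens; pixels are square), "cx", "cy" (the principal point, pixels), "rvec" (rotation vector, rad) and "tvec" (3), from world to camera coordinates, as OpenCV has them. Camera axes: x right, y down, z forward; pixel columns grow to the right and rows downward; lengths in m; the calibration is good to about 2 mm. A picture is of the moment at which its call begins.
- order.sign_off(): hands the job in; it is judged then, once.
The state is a dict: "t": time; "q": joint angles; "qd": joint speeds; "tau": joint torques, N m; "tcp_pos": TCP position; "tool_rot": TCP orientation; "force": force on the tool from outside, world axes, zero at the start; "ft_torque": the same for the moment, N m; "finger_gap": opening from 0.0 (shut) to 1.0 (fully open); "gripper_force": force on a finger pad.
Only numpy, scipy, OpenCV 4.12 (cv2) and the standard library are available. Lean on these libraries where they do the work, as an engineer would, in place of code of your own. Each camera call takes 0.05 s, during which the arm holds its last target. There are 200 camera calls.

TASK

The morning check of the shop scale is done and its four steel check weights still stand stacked on the cork pad, smallest on top. Take the stack apart and put the weights away in the wooden tray, each standing upright and seated on the floor of the well bored for its size (the smallest well for the smallest weight, and so on up). Set them down, do not drop them, and leave the espresso cup and the honey jar standing where they are.

Things in the scene. Friction and masses are not known exactly. Their poses are not given: they have to be found in the camera images.
- weight_small: the smallest of four plain steel check weights: upright cylinder 22 mm in diameter, 20 mm high, under 0.65 kg; flat top. Origin: centre of its underside, z up; round, so its yaw means nothing. At the start it stands 2 mm deep in the recess of the next larger weight, so it sticks up 18 mm above that rim.
- weight_medium: the second smallest of four plain steel check weights: upright cylinder 32 mm in diameter, 20 mm high, under 0.65 kg; top has a round recess 2 mm deep in which the next smaller weight stands, leaving a raised rim. Origin: centre of its underside, z up; round, so its yaw means nothing. At the start it stands 2 mm deep in the recess of the next larger weight, so it sticks up 18 mm above that rim.
- weight_large: the second largest of four plain steel check weights: upright cylinder 44 mm in diameter, 22 mm high, under 0.65 kg; top has a round recess 2 mm deep in which the next smaller weight stands, leaving a raised rim. Origin: centre of its underside, z up; round, so its yaw means nothing. At the start it stands 2 mm deep in the recess of the next larger weight, so it sticks up 20 mm above that rim.
- weight_largest: the largest of four plain steel check weights: upright cylinder 58 mm in diameter, 26 mm high, under 0.65 kg; top has a round recess 2 mm deep in which the next smaller weight stands, leaving a raised rim. Origin: centre of its underside, z up; round, so its yaw means nothing. It stands on the round cork pad (90 mm, 3 mm thick) at the bottom of the stack.
- block_small: fixed light-wood block, 75 mm square, 18 mm high, with the well of the smallest weight: 30 mm across, 5 mm deep, grey felt floor. Origin: centre of its underside, below the well's centre; well floor 13 mm, top 18 mm above it. The four blocks stand 76 mm apart in a row along their y axes, in any order, in a fixed dark tray (322 x 94 mm, walls lower than the blocks).
- block_medium: fixed light-wood block, 75 mm square, 18 mm high, with the well of the second smallest weight: 40 mm across, 5 mm deep, grey felt floor. Origin: centre of its underside, below the well's centre; well floor 13 mm, top 18 mm above it. The four blocks stand 76 mm apart in a row along their y axes, in any order, in a fixed dark tray (322 x 94 mm, walls lower than the blocks).
- block_large: fixed light-wood block, 75 mm square, 18 mm high, with the well of the second largest weight: 52 mm across, 5 mm deep, grey felt floor. Origin: centre of its underside, below the well's centre; well floor 13 mm, top 18 mm above it. The four blocks stand 76 mm apart in a row along their y axes, in any order, in a fixed dark tray (322 x 94 mm, walls lower than the blocks).
- block_largest: fixed light-wood block, 75 mm square, 18 mm high, with the well of the largest weight: 66 mm across, 5 mm deep, grey felt floor. Origin: centre of its underside, below the well's centre; well floor 13 mm, top 18 mm above it. The four blocks stand 76 mm apart in a row along their y axes, in any order, in a fixed dark tray (322 x 94 mm, walls lower than the blocks).
- espresso_cup: loose green and white espresso cup, 64 mm wide, 89 mm with its handle, 48 mm high, standing behind the stack; a bystander. Origin: underside, middle of its length with the handle.
- honey_jar: loose amber honey jar with a white lid, 53 mm in diameter, 71 mm high, standing behind the tray; a bystander. Origin: centre of its underside.
Things that resemble listed ones, but are neither listed nor needed, are in the scene too. What is shaped like the weight_large but blue is not meant. What is shaped like the weight_largest but orange is not meant.

How it is judged:
At the end, for the whole second after the job is handed in: Each of the four weights stands upright (within 0.06 rad) in the well of its own block: centre within 8 mm of the block's centre, underside on the well floor (not more than 2.5 mm above it), released and at rest (horizontal distance between weight_small and block_small below 0.008 m and z of weight_small in the frame of block_small between 0.009 and 0.0155 m and angle between each of weight_small, weight_medium, weight_large, weight_largest's own z axis and vertical below 0.06 rad and linear speed of each of weight_small, weight_medium, weight_large, weight_largest below 0.02 m/s and angular speed of each of weight_small, weight_medium, weight_large, weight_largest below 0.3 rad/s and contact force between the fingers and weight_small below 0.1 N and horizontal distance between weight_medium and block_medium below 0.008 m and z of weight_medium in the frame of block_medium between 0.009 and 0.0155 m and contact force between the fingers and weight_medium below 0.1 N and horizontal distance between weight_large and block_large below 0.008 m and z of weight_large in the frame of block_large between 0.009 and 0.0155 m and contact force between the fingers and weight_large below 0.1 N and horizontal distance between weight_largest and block_largest below 0.008 m and z of weight_largest in the frame of block_largest between 0.009 and 0.0155 m and contact force between the fingers and weight_largest below 0.1 N); the robot touches nothing.
It fails at once if a weight is dropped: it falls faster than 0.6 m/s with no finger on it (a free fall of about 18 mm) ((contact force between the fingers and weight_small below 0.05 N and linear speed of weight_small above 0.6 m/s) or (contact force between the fingers and weight_medium below 0.05 N and linear speed of weight_medium above 0.6 m/s) or (contact force between the fingers and weight_large below 0.05 N and linear speed of weight_large above 0.6 m/s) or (contact force between the fingers and weight_largest below 0.05 N and linear speed of weight_largest above 0.6 m/s)).
It fails at once if the espresso cup is shifted more than 25 mm or tipped over (distance of espresso_cup from where it was at the start of the episode above 0.025 m or angle between espresso_cup's own z axis and vertical above 0.5 rad).
It fails at once if the honey jar is shifted more than 25 mm or tipped over (distance of honey_jar from where it was at the start of the episode above 0.025 m or angle between honey_jar's own z axis and vertical above 0.5 rad).
It also fails if it takes over 99 s, if anything falls off the work surface, if the arm or the gripper's body presses on something with over 40 N, if the wrist force passes 120 N, or if a joint passes its speed limit or range.

## Working session

There is one attempt and no reset: what is moved stays moved. The work goes in short steps, Python scripts to look and compute and a tool call to move; the robot and the scene stay as the last step left them, time stands still between calls to the robot, and variables do not carry over. Pictures are saved under pics/ and viewed, at most 14 in all, crops included, and the job is handed in when it is done.

Besides the shell and the picture viewer there is one more tool, called after ">>>" as name(argument=value, ...) on one line, values as JSON. move_arm: Moves the arm, as the interface text tells. Its arguments: {"type":"object","properties":{"rows":{"type":"array"},"squeeze":{"type":"number"}},"required":["rows"]}

```bash
mkdir -p pics
cat > h.py <<'E'
import numpy as np, cv2
from station import readout, imaging, order, manip
def snap(n):
    s=imaging.snapshot(n); h=s["img"].shape[0]
    f=h/2/np.tan(np.radians(s["fovy"])/2)
    s["K"]=np.array([[f,0,s["cx"]],[0,f,s["cy"]],[0,0,1]]); s["R"]=cv2.Rodrigues(np.array(s["rvec"],float))[0]; s["t"]=np.array(s["tvec"],float).ravel()
    return s
def plane(s,u,v,z):
    d=s["R"].T@np.linalg.inv(s["K"])@np.array([u,v,1.]); c=-s["R"].T@s["t"]
    return c+d*(z-c[2])/d[2]
def cloud(s):
    h,w=s["z_map"].shape; u,v=np.meshgrid(np.arange(w),np.arange(h))
    p=np.stack([u,v,np.ones_like(u)],-1)@np.linalg.inv(s["K"]).T*s["z_map"][...,None]
    return (p-s["t"])@s["R"]
def save(s,f,box=None,k=1):
    im=s["img"][...,::-1]
    if box: im=im[box[1]:box[3],box[0]:box[2]]
    cv2.imwrite("pics/"+f,cv2.resize(im,None,fx=k,fy=k,interpolation=cv2.INTER_CUBIC))
E
python3 - <<'E'
from h import *
for n in("scene","top"):
    s=snap(n); save(s,n+"0.png",k=1.5); print(n,s["fovy"],s["cx"],s["cy"],-s["R"].T@s["t"],s["R"][2])
    np.savez(n+"0.npz",**s)
print(readout.sense(), manip.tip_extent)
E
```

```text
scene 56.2618611627599 261.06300136401956 192.7782291335117 [-0.1415593   0.40966178  0.47840402] [ 0.75698729 -0.44062084 -0.48251789]
top 57.65303967208381 256.6964850834783 194.85414121709928 [0.33092927 0.05287359 1.05253408] [ 0.20266449 -0.01429719 -0.97914386]
{'t': 0.1, 'q': array([ 1.12448554e+00,  5.28349444e-01,  1.43378416e+00, -4.01008233e-05,
        1.18138216e+00, -1.78527431e-01]), 'qd': array([-2.59807624e-05, -3.10150088e-03, -2.94237817e-03, -1.87381531e-03,
        2.75454990e-04, -1.36055471e-03]), 'tau': array([-2.11417068e-04, -4.43302989e+01, -1.78585660e+01, -2.30447849e-04,
        3.94264338e-03,  2.66910920e-07]), 'tcp_pos': array([0.16510799, 0.60217885, 0.25544283]), 'tool_rot': array([ 1.33484365e-01,  9.91050453e-01, -9.20710459e-04, -2.77901469e-04]), 'force': array([-0.09052543, -0.12321717, -0.07652903]), 'ft_torque': array([ 0.04029588,  0.05559409, -0.01292647]), 'gripper_force': 0.0, 'finger_gap': 0.9973266442506274} 0.025
```

View pics/scene0.png

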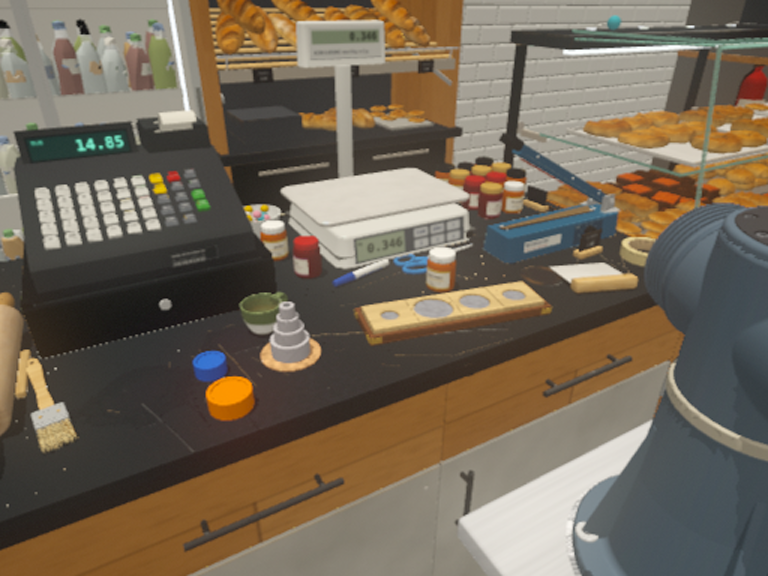

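View pics/top0.png

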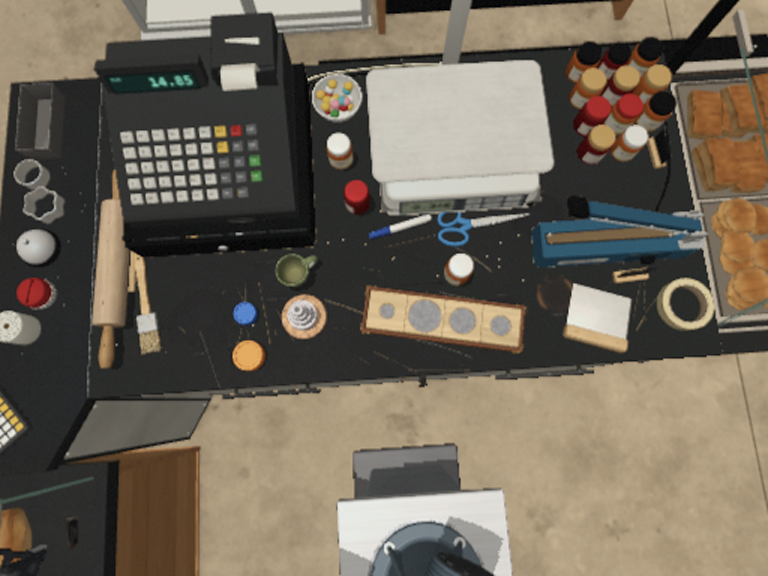

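The scene view shows the stack at about (288,335) with the cup behind it, the blue and orange decoys left of it, and the tray at about (455,310). In the top view the stack is at (302,315). The wells run left to right as small (387,311), largest (425,316), large (462,320), medium (500,325). The jar is at (459,268) and the cup at (293,269).

```bash
cat > meas.py <<'E'
from h import *
def wells(n,s):
    P=cloud(s); hsv=cv2.cvtColor(s["img"],cv2.COLOR_RGB2HSV)
    wood=((hsv[...,0]>8)&(hsv[...,0]<30)&(hsv[...,1]>50)&(hsv[...,2]>120)&(P[...,0]>.3)&(P[...,0]<.65)&(P[...,1]<.2)&(P[...,1]>-.3)&(P[...,2]<.05)&(P[...,2]>.003))
    print(n,"top z",np.percentile(P[...,2][wood],[10,50,90]).round(4))
    cs,hi=cv2.findContours(wood.astype(np.uint8),cv2.RETR_CCOMP,cv2.CHAIN_APPROX_NONE)
    for c,h in zip(cs,hi[0]):
        if h[3]>=0 and cv2.contourArea(c)>30:
            # rim of hole in top plane
            Q=np.array([plane(s,*p[0],.018)[:2] for p in c],np.float32); e=cv2.fitEllipse(Q)
            m=np.zeros(wood.shape,np.uint8); cv2.drawContours(m,[c],-1,1,-1); print(n,"well",np.round(e[0],4),np.round(e[1],4),"z",np.median(P[...,2][m>0]).round(4))
    o=max(cs,key=cv2.contourArea); Q=np.array([plane(s,*p[0],.018)[:2] for p in o],np.float32); r=cv2.minAreaRect(Q); print("outer",np.round(r[0],4),np.round(r[1],4),r[2])
if __name__=="__main__":
  for n in("scene","top"):
    s=dict(np.load(n+"0.npz")); P=cloud(s); wells(n,s); hsv=cv2.cvtColor(s["img"],cv2.COLOR_RGB2HSV)
    u0,v0=(193,223) if n=="scene" else (201,210)
    print("table z",np.median(P[...,2][(P[...,0]>.36)&(P[...,0]<.42)&(abs(P[...,1]-.0)<.3)&(abs(P[...,2])<.02)]))
    c=plane(s,u0,v0,.06); near=(np.hypot(P[...,0]-c[0],P[...,1]-c[1])<.06)
    for zt,lo,hi in((.085,.078,.10),(.067,.062,.072),(.049,.044,.054),(.029,.024,.034),(.003,-.002,.01)):
        m=near&(P[...,2]>lo)&(P[...,2]<hi)
        if zt==.003: m&=hsv[...,1]>60
        q=P[m]; 
        if len(q)>5:
            r=cv2.minEnclosingCircle(q[:,:2].astype(np.float32)); print("stack",zt,len(q),q.mean(0).round(4),np.round(r[0],4),round(r[1],4))
    for nm,lo,hi,zr in(("jar",(.5,-.12),(.65,.0),(.05,.09)),("cup",(.48,.15),(.62,.32),(.03,.06))):
        m=(P[...,0]>lo[0])&(P[...,0]<hi[0])&(P[...,1]>lo[1])&(P[...,1]<hi[1])&(P[...,2]>zr[0])&(P[...,2]<zr[1]); q=P[m]
        if len(q): print(nm,len(q),q.mean(0).round(3),q.min(0).round(3),q.max(0).round(3))
    save(s,n+"z.png",(150,160,390,250) ,3) if n=="top" else save(s,n+"z.png",(150,180,380,260),3)
E
python3 meas.py
```

```text
scene top z [0.0144 0.0216 0.0235]
scene well [0.5072 0.036 ] [0.0283 0.0289] z 0.018
scene well [ 0.4923 -0.0391] [0.0636 0.0658] z 0.0179
scene well [ 0.4777 -0.1144] [0.0487 0.0519] z 0.0181
scene well [ 0.4624 -0.1887] [0.038  0.0396] z 0.0185
outer [ 0.4732 -0.0694] [0.3239 0.1125] 78.64033508300781
table z -4.397899919929571e-05
stack 0.085 67 [0.5051 0.2064 0.0834] [0.5082 0.2051] 0.0117
stack 0.067 81 [0.5005 0.2074 0.0665] [0.5066 0.2056] 0.016
stack 0.049 117 [0.4973 0.2089 0.0487] [0.5075 0.2057] 0.022
stack 0.029 164 [0.4935 0.21   0.0288] [0.5064 0.206 ] 0.0287
stack 0.003 632 [0.472  0.2328 0.0015] [0.4691 0.2176] 0.0598
jar 189 [ 0.567 -0.102  0.064] [ 0.55 -0.12  0.05] [ 0.596 -0.087  0.073]
cup 577 [0.545 0.214 0.043] [0.48  0.169 0.03 ] [0.62  0.251 0.06 ]
top top z [0.0143 0.0214 0.0242]
top well [ 0.4636 -0.186 ] [0.0413 0.0424] z 0.0178
top well [ 0.4779 -0.1113] [0.0528 0.0546] z 0.018
top well [0.5079 0.0376] [0.0315 0.0325] z 0.0182
top well [ 0.4933 -0.0369] [0.0669 0.0679] z 0.0177
outer [ 0.4847 -0.0726] [0.3207 0.0938] 78.7540054321289
table z 2.6774849870819178e-05
stack 0.085 50 [0.5112 0.2067 0.0848] [0.5117 0.2069] 0.0108
stack 0.067 46 [0.5079 0.2038 0.0667] [0.5117 0.2072] 0.0162
stack 0.049 73 [0.5076 0.2035 0.0482] [0.5114 0.2072] 0.0218
stack 0.029 106 [0.5063 0.2025 0.0287] [0.5117 0.2073] 0.0288
stack 0.003 404 [0.5078 0.2043 0.0025] [0.5103 0.2001] 0.0533
jar 187 [ 0.577 -0.104  0.068] [ 0.555 -0.12   0.05 ] [ 0.602 -0.086  0.075]
cup 243 [0.555 0.209 0.044] [0.484 0.172 0.03 ] [0.62  0.254 0.059]
```

View pics/topz.png

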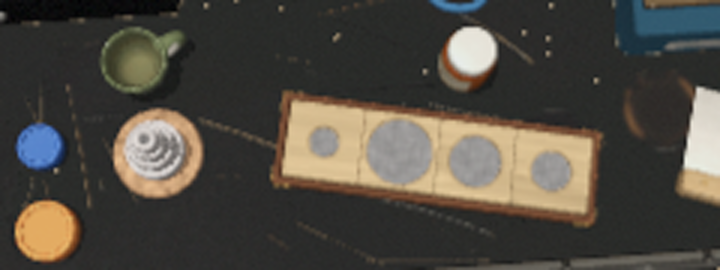

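The top close-up shows the tray with wells at crop (323,140), (399,151), (475,160) and (551,170), the stack at (155,150) and the cup at (135,60). The tool already closes almost along the tray row, so I'll keep this orientation and move above the stack.

>>> move_arm(rows=[[0, 0, 0, -30, -20, 0, 0.6], [0, 0, 0, -60, -40, 0, 0.6], [0, 0, 0, -95, -62, 0, 0.6], [0, 0, 0, -130, -86, 0, 0.6], [0, 0, 0, -165, -110, 0, 0.6], [0, 0, 0, -200, -133, 0, 0.6], [0, 0, 0, -235, -156, 0, 0.6], [0, 0, 0, -270, -179, 0, 0.6], [0, 0, 0, -305, -202, 0, 0.6], [0, 0, 0, -340, -225, 0, 0.6], [0, 0, 0, -370, -245, 0, 0.6], [0, 0, 0, -395, -262, 0, 0.6]], squeeze=40)

```text
t: 1.1
tcp_pos: [0.4787, 0.243, 0.2561]
tool_rot: [0.134, 0.991, -0.0, 0.0]
force: [0.4, 0.1, -0.2]
finger_gap: 0.4
gripper_force: 0.0
```

>>> move_arm(rows=[[0, 0, 0, -25, -16, 20, 0.6], [0, 0, 0, -42, -28, 40, 0.6], [0, 0, 0, -42, -28, 55, 0.6], [0, 0, 0, -42, -28, 65, 0.6], [0, 0, 0, -42, -28, 65, 0.6], [0, 0, 0, -42, -28, 65, 0.6]])

```text
t: 1.6
tcp_pos: [0.5092, 0.2078, 0.1909]
tool_rot: [0.133, 0.991, -0.0, -0.001]
force: [0.3, 0.6, 0.7]
finger_gap: 0.402
gripper_force: 0.0
```

Run:
```python
from h import *
r=readout.sense(); print(r["t"],r["tcp_pos"],r["tool_rot"],r["finger_gap"],r["force"])
for n in("scene","top"):
    s=snap(n); P=cloud(s); np.savez(n+"1.npz",**s)
    t=r["tcp_pos"]; m=(np.hypot(P[...,0]-t[0],P[...,1]-t[1])<.09)&(P[...,2]>.1)&(P[...,2]<.35); q=P[m]
    print(n,len(q),np.percentile(q[:,2],[0,1,3,10]).round(4)); 
    v,u=np.where(m); print(u.min(),u.max(),v.min(),v.max())
    save(s,n+"1.png",(130,130,290,250),4)
# block heights from the initial top view
s=dict(np.load("top0.npz")); P=cloud(s)
a=np.array([.507,.0375]); d=np.array([-.0443,-.2236]);d/=np.hypot(*d); e=np.array([-d[1],d[0]])
k=(P[...,:2]-a)@d; l=(P[...,:2]-a)@e
for x in np.arange(-.05,.28,.01):
    m=(abs(k-x)<.005)&(abs(l)<.008); print(round(x,3),np.median(P[...,2][m]).round(4),end="; ")
```

```text
1.6 [0.5092412  0.20777078 0.1908519 ] [ 1.33179238e-01  9.91091523e-01 -2.17744530e-04 -9.14199202e-04] 0.40220834977643694 [0.28177696 0.5567558  0.69751814]
scene 3434 [0.1683 0.1767 0.1873 0.2162]
148 218 77 170
top 148 [0.1815 0.2001 0.2184 0.226 ]
157 213 190 205
-0.05 -0.0001; -0.04 0.0174; -0.03 0.022; -0.02 0.0218; -0.01 0.0181; 0.0 0.0177; 0.01 0.018; 0.02 0.0216; 0.03 0.0223; 0.04 0.0195; 0.05 0.0183; 0.06 0.0183; 0.07 0.0177; 0.08 0.0169; 0.09 0.0174; 0.1 0.0174; 0.11 0.0204; 0.12 0.0223; 0.13 0.0164; 0.14 0.0179; 0.15 0.0184; 0.16 0.0182; 0.17 0.0174; 0.18 0.0203; 0.19 0.022; 0.2 0.0218; 0.21 0.0189; 0.22 0.0171; 0.23 0.017; 0.24 0.0168; 0.25 0.0211; 0.26 0.022; 0.27 0.0163;
```

View pics/scene1.png

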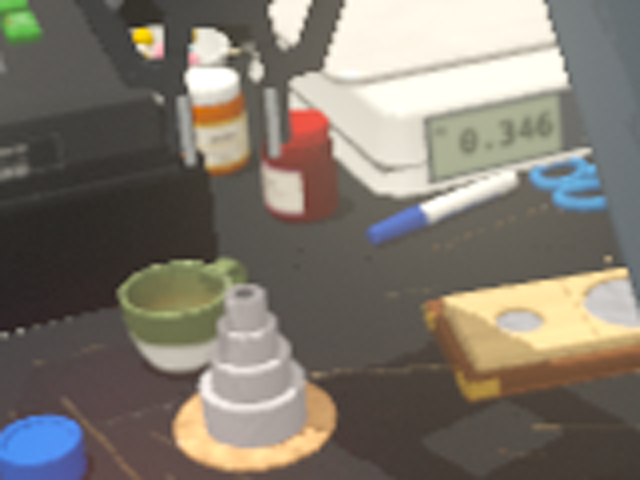

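The scene crop shows the fingertips at crop (192,165) and (275,157), i.e. pixels (178,171) and (199,169). The stack's top is at crop (246,292).

Run:
```python
from h import *
s=dict(np.load("scene1.npz")); P=cloud(s); t=np.array([.5092,.2078,.1908]); tx=np.array([-.9645,.264,0]); ty=np.array([.264,.9645,0])
c=-s["R"].T@s["t"]
for u,v in((178,171),(199,169)):
    d=s["R"].T@np.linalg.inv(s["K"])@np.array([u,v,1.]); p=c+d*((t-c)@tx)/(d@tx); print("ray",p.round(4),((p-t)@ty).round(4),(p-t)[2].round(4))
# pads by depth: in tool frame
m=(np.hypot(P[...,0]-t[0],P[...,1]-t[1])<.06)&(P[...,2]>.15)&(P[...,2]<.25)
q=P[m]-t; L=np.c_[q@tx,q@ty,-q[:,2]]
for sg in(1,-1):
    for a,b in((-.02,-.005),(-.005,.005),(.005,.012),(.012,.018),(.018,.035)):
        w=L[(L[:,1]*sg>0)&(L[:,2]>a)&(L[:,2]<b)&(abs(L[:,0])<.03)]
        if len(w): print(sg,a,b,len(w),w.min(0).round(4),w.max(0).round(4))
```

```text
ray [0.5137 0.2244 0.1627] 0.0172 -0.0281
ray [0.5025 0.1835 0.1627] -0.0252 -0.0281
1 -0.02 -0.005 56 [-0.0111  0.0142 -0.02  ] [ 0.0152  0.0358 -0.0053]
1 -0.005 0.005 33 [ 0.005   0.0146 -0.0047] [0.0134 0.0269 0.0045]
1 0.005 0.012 22 [0.005  0.0141 0.0055] [0.0129 0.0275 0.0116]
1 0.012 0.018 17 [0.0051 0.0143 0.0125] [0.0122 0.0261 0.017 ]
1 0.018 0.035 6 [0.0084 0.0149 0.0184] [0.012  0.019  0.0221]
-1 -0.02 -0.005 57 [-0.008  -0.0415 -0.0199] [ 0.0135 -0.02   -0.0051]
-1 -0.005 0.005 32 [-0.0101 -0.0329 -0.0047] [ 0.0131 -0.0201  0.0048]
-1 0.005 0.012 21 [ 0.0021 -0.032   0.0053] [ 0.0125 -0.0203  0.0119]
-1 0.012 0.018 17 [-0.0018 -0.0337  0.012 ] [ 0.0116 -0.0202  0.0168]
-1 0.018 0.035 10 [-0.0089 -0.0267  0.0181] [ 0.0113 -0.0202  0.0225]
```

>>> move_arm(rows=[[0, 0, 0, -1, 0, 20, 0.6], [0, 0, 0, -1, 0, 45, 0.6], [0, 0, 0, -1, 0, 65, 0.6], [0, 0, 0, -1, 0, 80, 0.6], [0, 0, 0, -1, 0, 88, 0.6], [0, 0, 0, -1, 0, 92, 0.6], [0, 0, 0, -1, 0, 92, 0.6], [0, 0, 0, -1, 0, 92, 0.6]])

```text
t: 2.37
tcp_pos: [0.5116, 0.2076, 0.1002]
tool_rot: [0.133, 0.991, 0.0, 0.001]
force: [-0.2, -0.2, 0.6]
finger_gap: 0.4
gripper_force: 0.0
```

Run:
```python
from h import *
r=readout.sense(); print(r["t"],r["tcp_pos"],r["finger_gap"],r["force"])
s=snap("scene"); save(s,"scene2.png",(150,170,230,250),7); np.savez("scene2.npz",**s)
```

```text
2.3667 [0.51161817 0.20756294 0.10022693] 0.3998655718081597 [-0.19153094 -0.24946148  0.57968339]
```

View pics/scene2.png

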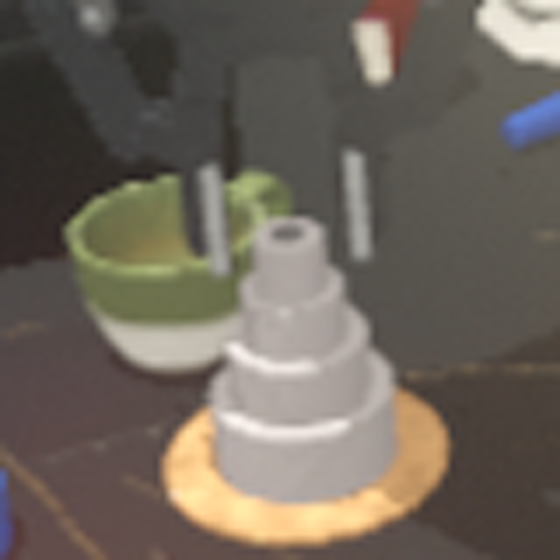

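The fingers straddle the small weight evenly: pads at crop x 228 and 350, weight from 257 to 325. I'm closing now.

>>> move_arm(rows=[[0, 0, 0, 1, 0, 1, 0.65], [0, 0, 0, 1, 0, 1, 0.7], [0, 0, 0, 1, 0, 1, 0.74], [0, 0, 0, 1, 0, 1, 0.78], [0, 0, 0, 1, 0, 1, 0.85], [0, 0, 0, 1, 0, 1, 1], [0, 0, 0, 1, 0, 1, 1], [0, 0, 0, 1, 0, 1, 1]], squeeze=50)

```text
t: 3.08
tcp_pos: [0.5103, 0.2074, 0.099]
tool_rot: [0.134, 0.991, 0.0, 0.0]
force: [-1.1, 0.1, 5.4]
finger_gap: 0.215
gripper_force: 48.7
```

>>> move_arm(rows=[[0, 0, 0, 0, 0, -4, 1], [0, 0, 0, 0, 0, -10, 1], [0, 0, 0, 0, 0, -25, 1], [0, 0, 0, 0, 0, -45, 1], [0, 0, 0, 0, 0, -60, 1], [0, 0, 0, 0, 0, -60, 1], [0, 0, 0, 0, 0, -60, 1]])

```text
t: 3.67
tcp_pos: [0.5105, 0.2075, 0.159]
tool_rot: [0.133, 0.991, 0.0, 0.001]
force: [-1.3, 0.8, -0.3]
finger_gap: 0.212
gripper_force: 48.9
```

```bash
cat > go.py <<'E'
import sys
from h import *
from scipy.spatial.transform import Rotation as Ro
r=readout.sense(); R=Ro.from_quat(r["tool_rot"]).as_matrix(); t=np.array([float(a) for a in sys.argv[1:4]])
print("t",r["t"],"tcp",r["tcp_pos"].round(4),"gap",r["finger_gap"],"F",r["force"].round(1),r["gripper_force"],"| shift mm",(R.T@(t-r["tcp_pos"])*1000).round(1))
E
python3 - <<'E'
from h import *
s=snap("scene"); save(s,"scene3.png",(150,150,250,250),6); np.savez("scene3.npz",**s)
E
python3 go.py .5062 .0387 .16
```

```text
t 3.7167 tcp [0.5098 0.2073 0.1581] gap 0.2128393230488446 F [-1.9 -0.5 -0.7] 48.86053740978241 | shift mm [ -41.2 -163.6   -1.8]
```

View pics/scene3.png

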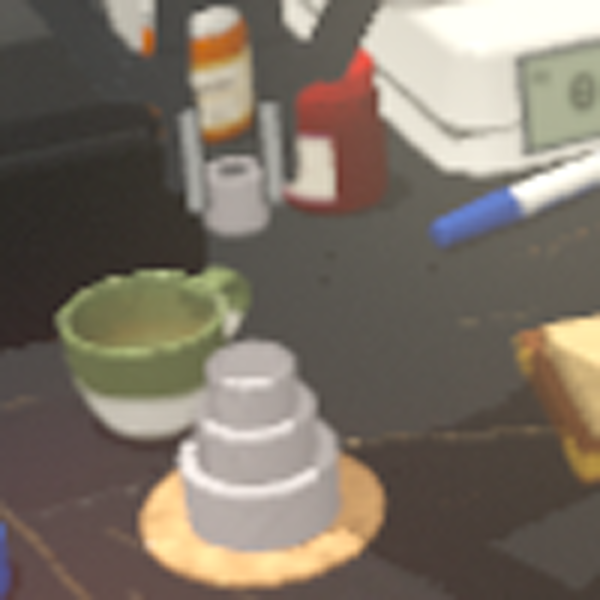

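The small weight is held upright at crop (237,195), and the remaining three-weight stack is undisturbed at (262,440). Next is the transfer to the small well.

>>> move_arm(rows=[[0, 0, 0, -4, -16, 0, 1], [0, 0, 0, -11, -43, 0, 1], [0, 0, 0, -19, -75, 0, 1], [0, 0, 0, -27, -107, 0, 1], [0, 0, 0, -34, -137, 0, 1], [0, 0, 0, -39, -155, 0, 1], [0, 0, 0, -41, -163, 0, 1], [0, 0, 0, -41, -164, 15, 1], [0, 0, 0, -41, -164, 40, 1], [0, 0, 0, -41, -164, 60, 1], [0, 0, 0, -41, -164, 70, 1], [0, 0, 0, -41, -164, 75, 1]])

```text
t: 4.72
tcp_pos: [0.5048, 0.0391, 0.0812]
tool_rot: [0.133, 0.991, 0.0, -0.002]
force: [0.0, 0.1, -0.6]
finger_gap: 0.211
gripper_force: 48.9
```

>>> move_arm(rows=[[0, 0, 0, 0, 0, 2, 1], [0, 0, 0, 0, 0, 4, 1], [0, 0, 0, 0, 0, 4, 1], [0, 0, 0, 0, 0, 4, 1]])

```text
t: 5.05
tcp_pos: [0.5067, 0.0385, 0.08]
tool_rot: [0.133, 0.991, -0.0, 0.001]
force: [-0.7, 0.1, 0.4]
finger_gap: 0.215
gripper_force: 48.9
```

```bash
python3 go.py .5062 .0387 .055
python3 - <<'E'
from h import *
s=snap("scene"); save(s,"scene4.png",(200,160,300,240),7); np.savez("scene4.npz",**s)
E
```

```text
t 5.05 tcp [0.5067 0.0385 0.08  ] gap 0.2150302068782763 F [-0.7  0.1  0.4] 48.92637848854065 | shift mm [ 0.6  0.  25. ]
```

View pics/scene4.png

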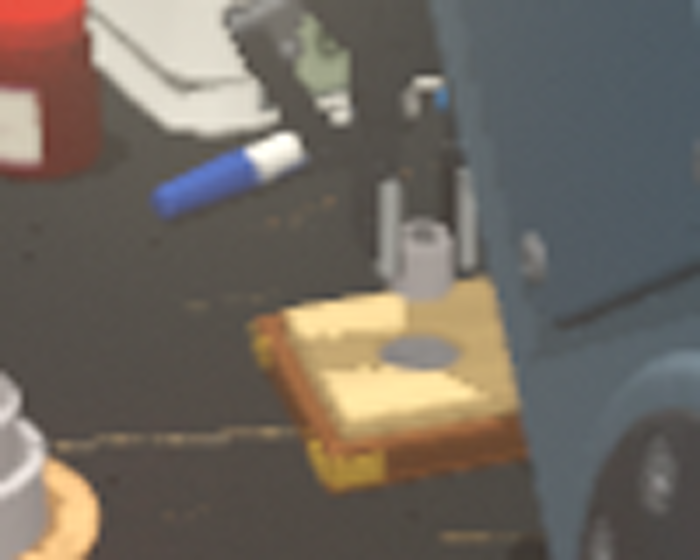

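The held weight is over the small well. Its underside is at crop (427,287) and the well centre at (420,352), with the arm hiding the tray's right side. I'm checking the projection before lowering.

Run:
```python
from h import *
s=dict(np.load("scene4.npz"))
pr=lambda p:((cv2.projectPoints(np.array([p],float),s["rvec"],s["tvec"],s["K"],None)[0].ravel()-[200,160])*7).round(0)
for z in (.066,.046,.018): print(z,pr((.5065,.0386,z)))
print("+5x",pr((.5115,.0386,.018)),"+5y",pr((.5065,.0436,.018)))
```

```text
0.066 [412. 232.]
0.046 [411. 283.]
0.018 [410. 352.]
+5x [403. 346.] +5y [398. 356.]
```

>>> move_arm(rows=[[0, 0, 0, 0, 1, 6, 1], [0, 0, 0, 0, 1, 12, 1], [0, 0, 0, 0, 1, 18, 1], [0, 0, 0, 0, 1, 22, 1], [0, 0, 0, 0, 1, 24, 1], [0, 0, 0, 0, 1, 24, 1], [0, 0, 0, 0, 1, 24, 1]])

```text
t: 5.68
tcp_pos: [0.5063, 0.0394, 0.055]
tool_rot: [0.133, 0.991, -0.0, -0.0]
force: [-0.1, 0.7, -0.5]
finger_gap: 0.213
gripper_force: 48.9
```

>>> move_arm(rows=[[0, 0, 0, 0, 0, 1, 1], [0, 0, 0, 0, 0, 2, 1], [0, 0, 0, 0, 0, 2, 1], [0, 0, 0, 0, 0, 2, 1]])

```text
t: 6.02
tcp_pos: [0.5065, 0.0394, 0.0534]
tool_rot: [0.133, 0.991, -0.0, 0.0]
force: [0.7, 0.4, -0.5]
finger_gap: 0.214
gripper_force: 48.9
```

>>> move_arm(rows=[[0, 0, 0, 0, 0, 0.5, 1], [0, 0, 0, 0, 0, 1, 1], [0, 0, 0, 0, 0, 1, 1], [0, 0, 0, 0, 0, 1, 1]])

```text
t: 6.35
tcp_pos: [0.5064, 0.0394, 0.0523]
tool_rot: [0.133, 0.991, -0.0, -0.0]
force: [1.7, -0.9, -0.5]
finger_gap: 0.214
gripper_force: 48.9
```

>>> move_arm(rows=[[0, 0, 0, 0, 0, 0.5, 1], [0, 0, 0, 0, 0, 1, 1], [0, 0, 0, 0, 0, 1, 1], [0, 0, 0, 0, 0, 1, 1]])

```text
t: 6.68
tcp_pos: [0.5064, 0.0394, 0.0513]
tool_rot: [0.134, 0.991, -0.0, -0.0]
force: [-1.2, 0.6, -0.8]
finger_gap: 0.214
gripper_force: 48.9
```

>>> move_arm(rows=[[0, 0, 0, 0, 0, 0.5, 1], [0, 0, 0, 0, 0, 1, 1], [0, 0, 0, 0, 0, 1, 1], [0, 0, 0, 0, 0, 1, 1]])

```text
t: 7.02
tcp_pos: [0.5065, 0.0394, 0.051]
tool_rot: [0.133, 0.991, -0.0, 0.0]
force: [-1.1, -0.6, 6.6]
finger_gap: 0.212
gripper_force: 49.4
```

>>> move_arm(rows=[[0, 0, 0, 0, 0, 0.5, 1], [0, 0, 0, 0, 0, 0.5, 1], [0, 0, 0, 0, 0, 0.5, 1]])

```text
t: 7.27
tcp_pos: [0.5065, 0.0394, 0.051]
tool_rot: [0.133, 0.991, -0.0, 0.0]
force: [-2.0, -0.4, 9.8]
finger_gap: 0.208
gripper_force: 49.8
```

>>> move_arm(rows=[[0, 0, 0, 0, 0, 0, 0.77], [0, 0, 0, 0, 0, 0, 0.72], [0, 0, 0, 0, 0, 0, 0.65], [0, 0, 0, 0, 0, 0, 0.6], [0, 0, 0, 0, 0, -1, 0.6], [0, 0, 0, 0, 0, -8, 0.6], [0, 0, 0, 0, 0, -25, 0.6], [0, 0, 0, 0, 0, -50, 0.6], [0, 0, 0, 0, 0, -80, 0.6], [0, 0, 0, 0, 0, -110, 0.6], [0, 0, 0, 0, 0, -110, 0.6]])

```text
t: 8.18
tcp_pos: [0.5096, 0.0391, 0.165]
tool_rot: [0.133, 0.991, -0.0, 0.005]
force: [0.5, 0.6, -0.5]
finger_gap: 0.397
gripper_force: 0.0
```

```bash
cat > look.py <<'E'
import sys
from h import *
from meas import wells
P=None
s=snap("top"); P=cloud(s); wells("top",s)
def disc(c,r,lo,hi):
    m=(np.hypot(P[...,0]-c[0],P[...,1]-c[1])<r)&(P[...,2]>lo)&(P[...,2]<hi); q=P[m]
    if len(q)<5: return "none"
    b=cv2.minEnclosingCircle(q[:,:2].astype(np.float32)); return len(q),np.round(b[0],4),round(b[1],4),"z",np.percentile(q[:,2],[50,95]).round(4)
W=dict(small=(.5073,.0377),largest=(.4927,-.0369),large=(.4773,-.1113),medium=(.463,-.186))
for k,c in W.items(): print(k,disc(c,.036,.029,.06))
for lo,hi in((.062,.072),(.044,.054),(.024,.034)): print("stack",lo,disc((.5115,.2071),.045,lo,hi))
np.savez("top_last.npz",**s)
if len(sys.argv)>1: save(s,sys.argv[1],(150,160,390,250),3)
E
python3 go.py .510 .208 .16; python3 look.py top5.png
```

```text
t 8.1833 tcp [0.5096 0.0391 0.165 ] gap 0.39717852478514054 F [ 0.5  0.6 -0.5] 0.0 | shift mm [ 44.3 163.    4.8]
top top z [0.0146 0.0214 0.0242]
top well [ 0.4635 -0.186 ] [0.0417 0.0422] z 0.018
top well [ 0.4781 -0.1116] [0.0528 0.0538] z 0.018
outer [ 0.4704 -0.1474] [0.1697 0.0895] 79.9679183959961
small none
largest none
large none
medium none
stack 0.062 (97, array([0.5119, 0.2075]), 0.0161, 'z', array([0.0655, 0.069 ]))
stack 0.044 (72, array([0.5115, 0.2072]), 0.0218, 'z', array([0.0487, 0.0522]))
stack 0.024 (88, array([0.5111, 0.207 ]), 0.0288, 'z', array([0.0284, 0.0317]))
```

View pics/top5.png

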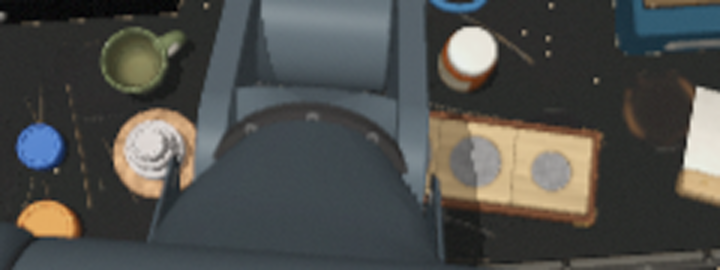

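The arm hides the small well here. The rest of the stack is unmoved at crop (155,150) and the cup and jar are untouched. I'm moving back over the stack.

>>> move_arm(rows=[[0, 0, 0, 5, 17, 0, 0.45], [0, 0, 0, 13, 47, 0, 0.45], [0, 0, 0, 22, 82, 0, 0.45], [0, 0, 0, 31, 116, 0, 0.45], [0, 0, 0, 39, 145, 0, 0.45], [0, 0, 0, 43, 159, 0, 0.45], [0, 0, 0, 44, 163, 0, 0.45], [0, 0, 0, 44, 163, 15, 0.45], [0, 0, 0, 44, 163, 30, 0.45], [0, 0, 0, 44, 163, 30, 0.45], [0, 0, 0, 44, 163, 30, 0.45]])

```text
t: 9.15
tcp_pos: [0.5061, 0.2072, 0.1287]
tool_rot: [0.134, 0.991, -0.001, -0.002]
force: [0.4, -0.0, -0.3]
finger_gap: 0.552
gripper_force: 0.0
```

```bash
python3 go.py .510 .208 .08; python3 look.py top6.png
```

```text
t 9.15 tcp [0.5061 0.2072 0.1287] gap 0.5520176080560779 F [ 0.4 -0.  -0.3] 0.0 | shift mm [-3.7  1.8 48.7]
top top z [0.0155 0.0214 0.0242]
top well [ 0.4636 -0.1859] [0.0412 0.0421] z 0.0184
top well [ 0.4781 -0.1115] [0.053  0.0542] z 0.0179
top well [0.508  0.0378] [0.0314 0.0319] z 0.023
top well [ 0.4933 -0.0369] [0.0669 0.0679] z 0.0178
outer [ 0.4862 -0.0734] [0.3197 0.0906] 78.7540054321289
small (42, array([0.5079, 0.0387]), 0.0107, 'z', array([0.0369, 0.0406]))
largest none
large none
medium none
stack 0.062 none
stack 0.044 none
stack 0.024 (14, array([0.4977, 0.1857]), 0.0094, 'z', array([0.0293, 0.0326]))
```

View pics/top6.png

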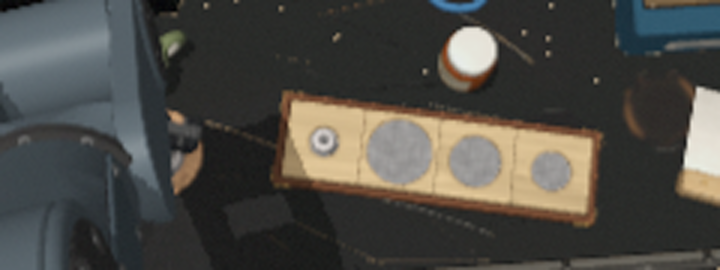

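The top crop shows the small weight centred in its well at (323,140), within about 1 mm of the well centre. Next I descend on the medium weight.

>>> move_arm(rows=[[0, 0, 0, -3.5, 1, 12, 0.45], [0, 0, 0, -3.5, 1, 25, 0.45], [0, 0, 0, -3.5, 1, 37, 0.45], [0, 0, 0, -3.5, 1, 44, 0.45], [0, 0, 0, -3.5, 1, 48, 0.45], [0, 0, 0, -3.5, 1, 48, 0.45], [0, 0, 0, -3.5, 1, 48, 0.45]])

```text
t: 9.78
tcp_pos: [0.5111, 0.2082, 0.0819]
tool_rot: [0.134, 0.991, 0.0, 0.0]
force: [0.7, 1.0, -0.6]
finger_gap: 0.547
gripper_force: 0.0
```

```bash
python3 go.py .5103 .208 .08
```

```text
t 9.7833 tcp [0.5111 0.2082 0.0819] gap 0.5465484768030443 F [ 0.7  1.  -0.6] 0.0 | shift mm [ 0.7 -0.4  1.9]
```

>>> move_arm(rows=[[0, 0, 0, 0.5, -0.5, 1.5, 0.5], [0, 0, 0, 0.5, -0.5, 1.5, 0.55], [0, 0, 0, 0.5, -0.5, 1.5, 0.6], [0, 0, 0, 0.5, -0.5, 1.5, 0.65], [0, 0, 0, 0.5, -0.5, 1.5, 0.75], [0, 0, 0, 0.5, -0.5, 1.5, 1], [0, 0, 0, 0.5, -0.5, 1.5, 1], [0, 0, 0, 0.5, -0.5, 1.5, 1]], squeeze=60)

```text
t: 10.45
tcp_pos: [0.5104, 0.208, 0.0811]
tool_rot: [0.133, 0.991, 0.0, 0.0]
force: [-1.0, 0.2, 5.5]
finger_gap: 0.34
gripper_force: 58.9
```

>>> move_arm(rows=[[0, 0, 0, 0, 0, -4, 1], [0, 0, 0, 0, 0, -10, 1], [0, 0, 0, 0, 0, -25, 1], [0, 0, 0, 0, 0, -45, 1], [0, 0, 0, 0, 0, -65, 1], [0, 0, 0, 0, 0, -80, 1], [0, 0, 0, 0, 0, -80, 1], [0, 0, 0, 0, 0, -80, 1]])

```text
t: 11.12
tcp_pos: [0.5105, 0.208, 0.161]
tool_rot: [0.133, 0.991, 0.0, 0.001]
force: [0.6, -0.8, -0.5]
finger_gap: 0.341
gripper_force: 59.4
```

```bash
python3 go.py .4617 -.1852 .16
python3 - <<'E'
from h import *
s=snap("scene"); save(s,"scene7.png",(150,150,250,250),6)
E
```

```text
t 11.1167 tcp [0.5105 0.208  0.161 ] gap 0.34144921613175283 F [ 0.6 -0.8 -0.5] 59.365811040624976 | shift mm [ -57.  -392.1    0.8]
```

View pics/scene7.png

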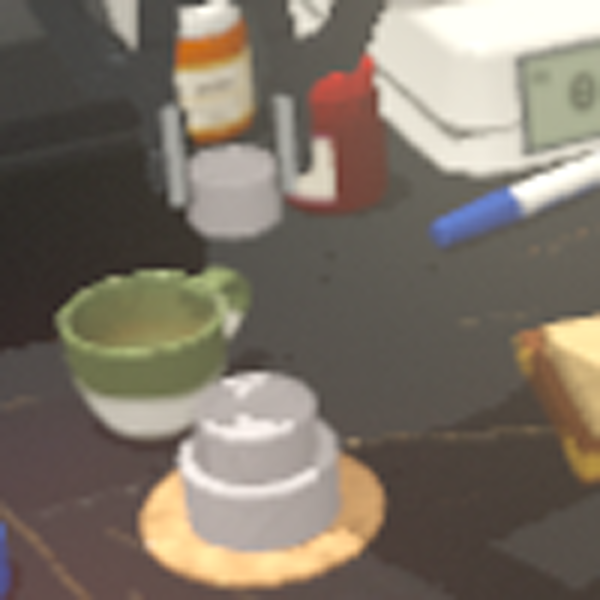

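The medium weight is held upright at crop (235,190), and the two-weight stack is intact. I'm moving it to the medium well.

>>> move_arm(rows=[[0, 0, 0, -2, -14, 0, 1], [0, 0, 0, -6, -42, 0, 1], [0, 0, 0, -11, -76, 0, 1], [0, 0, 0, -16, -112, 0, 1], [0, 0, 0, -21, -148, 0, 1], [0, 0, 0, -27, -184, 0, 1], [0, 0, 0, -32, -220, 0, 1], [0, 0, 0, -37, -256, 0, 1], [0, 0, 0, -42, -292, 0, 1], [0, 0, 0, -48, -328, 0, 1], [0, 0, 0, -53, -362, 0, 1], [0, 0, 0, -56, -382, 0, 1]])

```text
t: 12.17
tcp_pos: [0.4623, -0.1786, 0.159]
tool_rot: [0.135, 0.991, -0.0, -0.001]
force: [0.6, 1.4, -1.2]
finger_gap: 0.342
gripper_force: 59.5
```

>>> move_arm(rows=[[0, 0, 0, -1, -10, 0, 1], [0, 0, 0, -1, -10, 15, 1], [0, 0, 0, -1, -10, 40, 1], [0, 0, 0, -1, -10, 60, 1], [0, 0, 0, -1, -10, 75, 1], [0, 0, 0, -1, -10, 80, 1], [0, 0, 0, -1, -10, 80, 1], [0, 0, 0, -1, -10, 80, 1]])

```text
t: 12.83
tcp_pos: [0.4613, -0.1845, 0.08]
tool_rot: [0.133, 0.991, 0.0, -0.001]
force: [0.4, -0.1, -0.1]
finger_gap: 0.343
gripper_force: 59.5
```

```bash
python3 go.py .4617 -.1852 .054
```

```text
t 12.8333 tcp [ 0.4613 -0.1845  0.08  ] gap 0.34284303680518907 F [ 0.4 -0.1 -0.1] 59.52713757287711 | shift mm [-0.6 -0.5 26. ]
```

>>> move_arm(rows=[[0, 0, 0, -0.5, -0.5, 6, 1], [0, 0, 0, -0.5, -0.5, 13, 1], [0, 0, 0, -0.5, -0.5, 20, 1], [0, 0, 0, -0.5, -0.5, 24, 1], [0, 0, 0, -0.5, -0.5, 26, 1], [0, 0, 0, -0.5, -0.5, 26, 1], [0, 0, 0, -0.5, -0.5, 26, 1]])

```text
t: 13.42
tcp_pos: [0.4617, -0.1858, 0.0542]
tool_rot: [0.134, 0.991, 0.0, -0.0]
force: [0.5, 0.1, -1.5]
finger_gap: 0.339
gripper_force: 59.5
```

>>> move_arm(rows=[[0, 0, 0, 0, 0, 0.5, 1], [0, 0, 0, 0, 0, 1, 1], [0, 0, 0, 0, 0, 1.5, 1], [0, 0, 0, 0, 0, 2, 1], [0, 0, 0, 0, 0, 2, 1], [0, 0, 0, 0, 0, 2, 1]])

```text
t: 13.92
tcp_pos: [0.4618, -0.1858, 0.0523]
tool_rot: [0.134, 0.991, -0.0, 0.0]
force: [0.7, -0.3, -1.8]
finger_gap: 0.339
gripper_force: 59.5
```

>>> move_arm(rows=[[0, 0, 0, 0, 0, 0.5, 1], [0, 0, 0, 0, 0, 1, 1], [0, 0, 0, 0, 0, 1.5, 1], [0, 0, 0, 0, 0, 1.5, 1], [0, 0, 0, 0, 0, 1.5, 1]])

```text
t: 14.33
tcp_pos: [0.4618, -0.1859, 0.0511]
tool_rot: [0.133, 0.991, -0.0, 0.0]
force: [-1.0, 0.8, 3.5]
finger_gap: 0.341
gripper_force: 60.0
```

>>> move_arm(rows=[[0, 0, 0, 0, 0, 0.3, 0.65], [0, 0, 0, 0, 0, 0, 0.6], [0, 0, 0, 0, 0, 0, 0.55], [0, 0, 0, 0, 0, 0, 0.48], [0, 0, 0, 0, 0, -1, 0.48], [0, 0, 0, 0, 0, -8, 0.48], [0, 0, 0, 0, 0, -25, 0.48], [0, 0, 0, 0, 0, -50, 0.48], [0, 0, 0, 0, 0, -75, 0.48], [0, 0, 0, 0, 0, -90, 0.35], [0, 0, 0, 0, 0, -90, 0.3]])

```text
t: 15.25
tcp_pos: [0.4635, -0.1869, 0.1442]
tool_rot: [0.133, 0.991, -0.002, 0.003]
force: [0.3, -0.8, 0.4]
finger_gap: 0.698
gripper_force: 0.0
```

>>> move_arm(rows=[[0, 0, 0, 2, 14, 0, 0.3], [0, 0, 0, 6, 42, 0, 0.3], [0, 0, 0, 11, 76, 0, 0.3], [0, 0, 0, 16, 112, 0, 0.3], [0, 0, 0, 21, 148, 0, 0.3], [0, 0, 0, 27, 184, 0, 0.3], [0, 0, 0, 32, 220, 0, 0.3], [0, 0, 0, 37, 256, 0, 0.3], [0, 0, 0, 42, 292, 0, 0.3], [0, 0, 0, 48, 328, 0, 0.3], [0, 0, 0, 53, 362, 0, 0.3], [0, 0, 0, 56, 382, 0, 0.3]])

```text
t: 16.25
tcp_pos: [0.5084, 0.2006, 0.1403]
tool_rot: [0.132, 0.991, 0.0, -0.0]
force: [-0.0, 0.1, 0.5]
finger_gap: 0.697
gripper_force: 0.0
```

>>> move_arm(rows=[[0, 0, 0, 1, 10, 0, 0.3], [0, 0, 0, 1, 10, 15, 0.3], [0, 0, 0, 1, 10, 30, 0.3], [0, 0, 0, 1, 10, 30, 0.3], [0, 0, 0, 1, 10, 30, 0.3]])

```text
t: 16.67
tcp_pos: [0.5095, 0.2064, 0.1099]
tool_rot: [0.134, 0.991, -0.001, -0.002]
force: [-0.1, -0.2, -0.1]
finger_gap: 0.699
gripper_force: 0.0
```

```bash
python3 go.py .5103 .208 .0615; python3 look.py
```

```text
t 16.6667 tcp [0.5095 0.2064 0.1099] gap 0.6991474910756463 F [-0.1 -0.2 -0.1] 0.0 | shift mm [-0.5  1.8 48.4]
top top z [0.016  0.0216 0.0244]
top well [ 0.464  -0.1869] [0.0402 0.0442] z 0.0329
top well [ 0.478  -0.1115] [0.0528 0.0542] z 0.0179
top well [0.508  0.0378] [0.0314 0.0319] z 0.0224
top well [ 0.4933 -0.0369] [0.0669 0.0679] z 0.0178
outer [ 0.4853 -0.0776] [0.3111 0.0906] 78.7540054321289
small (41, array([0.5076, 0.0388]), 0.0105, 'z', array([0.038, 0.04 ]))
largest none
large none
medium (95, array([ 0.4635, -0.1864]), 0.0163, 'z', array([0.0356, 0.0397]))
stack 0.062 none
stack 0.044 none
stack 0.024 (7, array([0.5018, 0.1824]), 0.0055, 'z', array([0.0298, 0.0315]))
```

>>> move_arm(rows=[[0, 0, 0, -0.5, 1.2, 12, 0.3], [0, 0, 0, -0.5, 1.2, 25, 0.3], [0, 0, 0, -0.5, 1.2, 37, 0.3], [0, 0, 0, -0.5, 1.2, 44, 0.3], [0, 0, 0, -0.5, 1.2, 48, 0.3], [0, 0, 0, -0.5, 1.2, 49, 0.3], [0, 0, 0, -0.5, 1.2, 49, 0.3], [0, 0, 0, -0.5, 1.2, 49, 0.3]])

```text
t: 17.38
tcp_pos: [0.5117, 0.2083, 0.0622]
tool_rot: [0.134, 0.991, 0.0, 0.0]
force: [0.2, 0.7, -0.1]
finger_gap: 0.698
gripper_force: 0.0
```

```bash
python3 go.py .5103 .208 .06
```

```text
t 17.3833 tcp [0.5117 0.2083 0.0622] gap 0.6975682199280421 F [ 0.2  0.7 -0.1] 0.0 | shift mm [ 1.3 -0.7  2.2]
```

>>> move_arm(rows=[[0, 0, 0, 1.2, -0.6, 2, 0.35], [0, 0, 0, 1.2, -0.6, 2, 0.4], [0, 0, 0, 1.2, -0.6, 2, 0.45], [0, 0, 0, 1.2, -0.6, 2, 0.5], [0, 0, 0, 1.2, -0.6, 2, 0.6], [0, 0, 0, 1.2, -0.6, 2, 1], [0, 0, 0, 1.2, -0.6, 2, 1], [0, 0, 0, 1.2, -0.6, 2, 1], [0, 0, 0, 1.2, -0.6, 2, 1]], squeeze=70)

```text
t: 18.13
tcp_pos: [0.51, 0.2081, 0.0606]
tool_rot: [0.133, 0.991, 0.0, 0.0]
force: [-2.1, 0.4, 5.8]
finger_gap: 0.482
gripper_force: 69.9
```

>>> move_arm(rows=[[0, 0, 0, 0, 0, -4, 1], [0, 0, 0, 0, 0, -10, 1], [0, 0, 0, 0, 0, -25, 1], [0, 0, 0, 0, 0, -45, 1], [0, 0, 0, 0, 0, -65, 1], [0, 0, 0, 0, 0, -85, 1], [0, 0, 0, 0, 0, -95, 1], [0, 0, 0, 0, 0, -95, 1], [0, 0, 0, 0, 0, -95, 1]])

```text
t: 18.88
tcp_pos: [0.5099, 0.208, 0.1549]
tool_rot: [0.133, 0.991, 0.0, 0.0]
force: [-0.4, -0.4, -3.7]
finger_gap: 0.483
gripper_force: 71.2
```

```bash
python3 go.py .476 -.1107 .155
python3 - <<'E'
from h import *
s=snap("scene"); save(s,"scene8.png",(150,150,250,250),6)
E
```

```text
t 18.8833 tcp [0.5099 0.208  0.1549] gap 0.4834128660344804 F [-0.4 -0.4 -3.7] 71.15882069338113 | shift mm [-5.170e+01 -3.163e+02 -1.000e-01]
```

View pics/scene8.png

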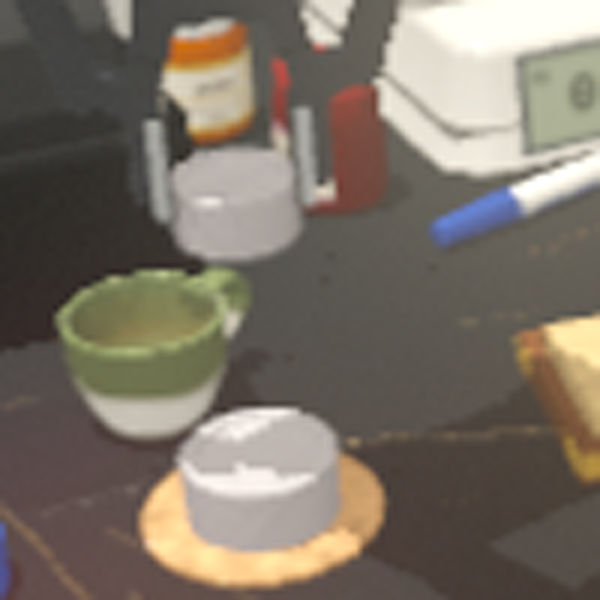

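The large weight is held level at crop (238,200), and the largest is still on the pad at (262,480). Next move is to the large well.

>>> move_arm(rows=[[0, 0, 0, -2, -12, 0, 1], [0, 0, 0, -6, -38, 0, 1], [0, 0, 0, -11, -68, 0, 1], [0, 0, 0, -16, -100, 0, 1], [0, 0, 0, -22, -132, 0, 1], [0, 0, 0, -27, -164, 0, 1], [0, 0, 0, -32, -196, 0, 1], [0, 0, 0, -37, -228, 0, 1], [0, 0, 0, -43, -260, 0, 1], [0, 0, 0, -47, -288, 0, 1], [0, 0, 0, -50, -308, 0, 1], [0, 0, 0, -51.5, -316, 0, 1]])

```text
t: 19.93
tcp_pos: [0.475, -0.1135, 0.1537]
tool_rot: [0.135, 0.991, -0.0, -0.001]
force: [0.3, -0.6, -2.1]
finger_gap: 0.479
gripper_force: 71.4
```

>>> move_arm(rows=[[0, 0, 0, 0, 0, 0, 1], [0, 0, 0, 0, 0, 12, 1], [0, 0, 0, 0, 0, 35, 1], [0, 0, 0, 0, 0, 55, 1], [0, 0, 0, 0, 0, 68, 1], [0, 0, 0, 0, 0, 75, 1], [0, 0, 0, 0, 0, 75, 1], [0, 0, 0, 0, 0, 75, 1], [0, 0, 0, 0, 0, 75, 1]])

```text
t: 20.68
tcp_pos: [0.4765, -0.11, 0.0803]
tool_rot: [0.133, 0.991, -0.0, 0.0]
force: [0.1, -0.1, -3.3]
finger_gap: 0.483
gripper_force: 71.4
```

```bash
python3 go.py .476 -.1107 .054
```

```text
t 20.6833 tcp [ 0.4765 -0.11    0.0803] gap 0.48309009920375157 F [ 0.1 -0.1 -3.3] 71.39655665494502 | shift mm [ 0.3 -0.8 26.3]
```

>>> move_arm(rows=[[0, 0, 0, 0.3, -0.7, 6, 1], [0, 0, 0, 0.3, -0.7, 13, 1], [0, 0, 0, 0.3, -0.7, 20, 1], [0, 0, 0, 0.3, -0.7, 24, 1], [0, 0, 0, 0.3, -0.7, 26, 1], [0, 0, 0, 0.3, -0.7, 26, 1], [0, 0, 0, 0.3, -0.7, 26, 1]])

```text
t: 21.27
tcp_pos: [0.4755, -0.1109, 0.0536]
tool_rot: [0.134, 0.991, 0.0, -0.0]
force: [0.1, -0.0, -3.4]
finger_gap: 0.483
gripper_force: 71.4
```

>>> move_arm(rows=[[0, 0, 0, 0, 0, 0.5, 1], [0, 0, 0, 0, 0, 1, 1], [0, 0, 0, 0, 0, 1.5, 1], [0, 0, 0, 0, 0, 2, 1], [0, 0, 0, 0, 0, 2, 1], [0, 0, 0, 0, 0, 2, 1]])

```text
t: 21.77
tcp_pos: [0.4756, -0.1109, 0.0519]
tool_rot: [0.133, 0.991, -0.0, 0.0]
force: [0.2, -0.4, -2.9]
finger_gap: 0.478
gripper_force: 71.4
```

>>> move_arm(rows=[[0, 0, 0, 0, 0, 0.5, 1], [0, 0, 0, 0, 0, 1, 1], [0, 0, 0, 0, 0, 1.5, 1], [0, 0, 0, 0, 0, 1.5, 1], [0, 0, 0, 0, 0, 1.5, 1]])

```text
t: 22.18
tcp_pos: [0.4756, -0.1109, 0.0507]
tool_rot: [0.133, 0.991, -0.0, 0.0]
force: [-0.2, -0.3, 2.7]
finger_gap: 0.482
gripper_force: 72.0
```

>>> move_arm(rows=[[0, 0, 0, 0, 0, 0.3, 0.51], [0, 0, 0, 0, 0, 0, 0.47], [0, 0, 0, 0, 0, 0, 0.42], [0, 0, 0, 0, 0, 0, 0.36], [0, 0, 0, 0, 0, -1, 0.36], [0, 0, 0, 0, 0, -8, 0.36], [0, 0, 0, 0, 0, -25, 0.36], [0, 0, 0, 0, 0, -50, 0.36], [0, 0, 0, 0, 0, -75, 0.3], [0, 0, 0, 0, 0, -90, 0.15], [0, 0, 0, 0, 0, -90, 0.1]])

```text
t: 23.1
tcp_pos: [0.4774, -0.1117, 0.1437]
tool_rot: [0.133, 0.991, -0.001, 0.003]
force: [-0.7, -1.6, 0.3]
finger_gap: 0.896
gripper_force: 0.0
```

>>> move_arm(rows=[[0, 0, 0, 2, 12, 0, 0.1], [0, 0, 0, 6, 38, 0, 0.1], [0, 0, 0, 11, 68, 0, 0.1], [0, 0, 0, 16, 100, 0, 0.1], [0, 0, 0, 22, 132, 0, 0.1], [0, 0, 0, 27, 164, 0, 0.1], [0, 0, 0, 32, 196, 0, 0.1], [0, 0, 0, 37, 228, 0, 0.1], [0, 0, 0, 43, 260, 0, 0.1], [0, 0, 0, 47, 288, 0, 0.1], [0, 0, 0, 50, 308, 0, 0.1], [0, 0, 0, 51.5, 317, 0, 0.1]])

```text
t: 24.1
tcp_pos: [0.5085, 0.2116, 0.139]
tool_rot: [0.132, 0.991, -0.0, -0.001]
force: [0.0, -1.1, -0.2]
finger_gap: 0.903
gripper_force: 0.0
```

>>> move_arm(rows=[[0, 0, 0, 0, 0, 10, 0.1], [0, 0, 0, 0, 0, 25, 0.1], [0, 0, 0, 0, 0, 40, 0.1], [0, 0, 0, 0, 0, 40, 0.1], [0, 0, 0, 0, 0, 40, 0.1], [0, 0, 0, 0, 0, 40, 0.1]])

```text
t: 24.6
tcp_pos: [0.5096, 0.2075, 0.1001]
tool_rot: [0.134, 0.991, -0.0, -0.0]
force: [0.5, 0.4, -0.4]
finger_gap: 0.899
gripper_force: 0.0
```

```bash
python3 go.py .5103 .208 .036; python3 look.py
python3 - <<'E'
from h import *
s=snap("scene"); save(s,"scene9.png",(150,150,250,250),6)
E
```

```text
t 24.6 tcp [0.5096 0.2075 0.1001] gap 0.898939171845111 F [ 0.5  0.4 -0.4] 0.0 | shift mm [-0.6  0.7 64.1]
top top z [0.0161 0.0215 0.0243]
top well [ 0.464  -0.1867] [0.0401 0.0446] z 0.0324
top well [ 0.4783 -0.112 ] [0.0526 0.0552] z 0.036
top well [0.508  0.0378] [0.0314 0.0319] z 0.0236
top well [ 0.4933 -0.0369] [0.0669 0.0679] z 0.0177
outer [ 0.4854 -0.0775] [0.3112 0.0905] 78.73170471191406
small (41, array([0.508 , 0.0384]), 0.0105, 'z', array([0.0375, 0.0399]))
largest none
large (177, array([ 0.4775, -0.1115]), 0.022, 'z', array([0.0375, 0.0405]))
medium (96, array([ 0.4637, -0.1861]), 0.0161, 'z', array([0.0361, 0.0393]))
stack 0.062 none
stack 0.044 none
stack 0.024 (9, array([0.5096, 0.1823]), 0.0126, 'z', array([0.0287, 0.0322]))
```

View pics/scene9.png

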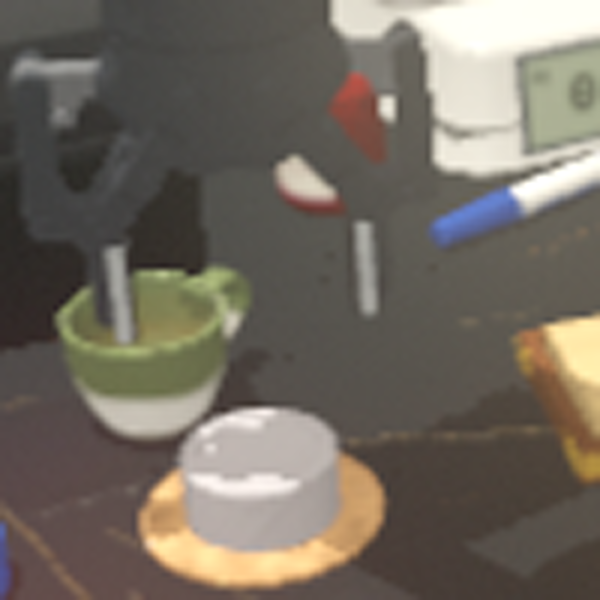

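The open fingers stand on either side of the largest weight and clear of the cup: tips at crop (122,340) and (368,312), weight centre at (262,480). I'm lowering now.

>>> move_arm(rows=[[0, 0, 0, -0.3, 0.4, 12, 0.1], [0, 0, 0, -0.3, 0.4, 28, 0.1], [0, 0, 0, -0.3, 0.4, 43, 0.1], [0, 0, 0, -0.3, 0.4, 54, 0.1], [0, 0, 0, -0.3, 0.4, 60, 0.1], [0, 0, 0, -0.3, 0.4, 63, 0.1], [0, 0, 0, -0.3, 0.4, 63, 0.1], [0, 0, 0, -0.3, 0.4, 63, 0.1]])

```text
t: 25.37
tcp_pos: [0.5104, 0.2088, 0.0375]
tool_rot: [0.134, 0.991, 0.0, 0.0]
force: [0.5, 0.1, -0.9]
finger_gap: 0.898
gripper_force: 0.0
```

```bash
python3 go.py .5103 .208 .036
```

```text
t 25.3667 tcp [0.5104 0.2088 0.0375] gap 0.8982452520974659 F [ 0.5  0.1 -0.9] 0.0 | shift mm [-0.1 -0.8  1.5]
```

>>> move_arm(rows=[[0, 0, 0, 0, -0.7, 1.5, 0.14], [0, 0, 0, 0, -0.7, 1.5, 0.18], [0, 0, 0, 0, -0.7, 1.5, 0.22], [0, 0, 0, 0, -0.7, 1.5, 0.27], [0, 0, 0, 0, -0.7, 1.5, 0.33], [0, 0, 0, 0, -0.7, 1.5, 0.45], [0, 0, 0, 0, -0.7, 1.5, 1], [0, 0, 0, 0, -0.7, 1.5, 1], [0, 0, 0, 0, -0.7, 1.5, 1]], squeeze=80)

```text
t: 26.12
tcp_pos: [0.5102, 0.2081, 0.037]
tool_rot: [0.133, 0.991, 0.0, 0.0]
force: [-2.0, -0.1, 7.4]
finger_gap: 0.648
gripper_force: 83.1
```

>>> move_arm(rows=[[0, 0, 0, 0, 0, -3, 1], [0, 0, 0, 0, 0, -8, 1], [0, 0, 0, 0, 0, -20, 1], [0, 0, 0, 0, 0, -40, 1], [0, 0, 0, 0, 0, -60, 1], [0, 0, 0, 0, 0, -80, 1], [0, 0, 0, 0, 0, -95, 1], [0, 0, 0, 0, 0, -100, 1], [0, 0, 0, 0, 0, -100, 1], [0, 0, 0, 0, 0, -100, 1]])

```text
t: 26.95
tcp_pos: [0.5095, 0.208, 0.1357]
tool_rot: [0.134, 0.991, -0.0, -0.0]
force: [-0.5, -1.0, -5.2]
finger_gap: 0.644
gripper_force: 85.6
```

```bash
python3 go.py .4914 -.0362 .136
python3 - <<'E'
from h import *
s=snap("scene"); save(s,"scene10.png",(150,150,250,250),6)
E
```

```text
t 26.95 tcp [0.5095 0.208  0.1357] gap 0.6440486939305154 F [-0.5 -1.  -5.2] 85.62239818900852 | shift mm [ -47.1 -240.2   -0.3]
```

View pics/scene10.png

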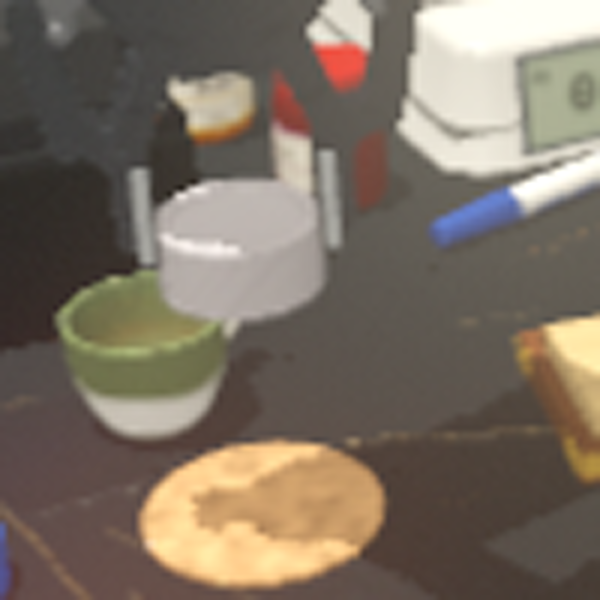

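The largest weight is held level at crop (243,250) and the pad is empty. It goes to the largest well.

>>> move_arm(rows=[[0, 0, 0, -2, -10, 0, 1], [0, 0, 0, -6, -31, 0, 1], [0, 0, 0, -11, -57, 0, 1], [0, 0, 0, -17, -86, 0, 1], [0, 0, 0, -23, -115, 0, 1], [0, 0, 0, -28, -144, 0, 1], [0, 0, 0, -34, -173, 0, 1], [0, 0, 0, -40, -202, 0, 1], [0, 0, 0, -44, -224, 0, 1], [0, 0, 0, -46, -236, 0, 1], [0, 0, 0, -46.5, -240, 0, 1], [0, 0, 0, -46.5, -240, 0, 1]])

```text
t: 28.0
tcp_pos: [0.4908, -0.0365, 0.1353]
tool_rot: [0.135, 0.991, 0.0, -0.001]
force: [0.3, -0.5, -4.2]
finger_gap: 0.647
gripper_force: 85.8
```

>>> move_arm(rows=[[0, 0, 0, 0, 0, 10, 1], [0, 0, 0, 0, 0, 28, 1], [0, 0, 0, 0, 0, 44, 1], [0, 0, 0, 0, 0, 54, 1], [0, 0, 0, 0, 0, 58, 1], [0, 0, 0, 0, 0, 58, 1], [0, 0, 0, 0, 0, 58, 1], [0, 0, 0, 0, 0, 58, 1]])

```text
t: 28.67
tcp_pos: [0.4919, -0.0355, 0.0783]
tool_rot: [0.133, 0.991, -0.0, 0.001]
force: [0.2, -0.4, -5.2]
finger_gap: 0.645
gripper_force: 85.9
```

```bash
python3 go.py .4914 -.0362 .054
```

```text
t 28.6667 tcp [ 0.4919 -0.0355  0.0783] gap 0.6453379577832643 F [ 0.2 -0.4 -5.2] 85.89857495649099 | shift mm [ 0.3 -0.8 24.3]
```

>>> move_arm(rows=[[0, 0, 0, 0, -0.4, 6, 1], [0, 0, 0, 0, -0.4, 12, 1], [0, 0, 0, 0, -0.4, 18, 1], [0, 0, 0, 0, -0.4, 22, 1], [0, 0, 0, 0, -0.4, 24, 1], [0, 0, 0, 0, -0.4, 24, 1], [0, 0, 0, 0, -0.4, 24, 1]])

```text
t: 29.25
tcp_pos: [0.4911, -0.0361, 0.0536]
tool_rot: [0.134, 0.991, 0.0, -0.0]
force: [-0.1, 0.1, -4.3]
finger_gap: 0.645
gripper_force: 85.9
```

>>> move_arm(rows=[[0, 0, 0, 0, 0, 0.5, 1], [0, 0, 0, 0, 0, 1, 1], [0, 0, 0, 0, 0, 1.5, 1], [0, 0, 0, 0, 0, 2, 1], [0, 0, 0, 0, 0, 2, 1], [0, 0, 0, 0, 0, 2, 1]])

```text
t: 29.75
tcp_pos: [0.4912, -0.0361, 0.0519]
tool_rot: [0.134, 0.991, -0.0, 0.0]
force: [0.0, 0.5, -3.9]
finger_gap: 0.645
gripper_force: 85.9
```

>>> move_arm(rows=[[0, 0, 0, 0, 0, 0.5, 1], [0, 0, 0, 0, 0, 1, 1], [0, 0, 0, 0, 0, 1.5, 1], [0, 0, 0, 0, 0, 1.5, 1], [0, 0, 0, 0, 0, 1.5, 1]])

```text
t: 30.17
tcp_pos: [0.4913, -0.0361, 0.051]
tool_rot: [0.133, 0.991, -0.0, 0.0]
force: [-1.0, 0.8, 5.5]
finger_gap: 0.645
gripper_force: 86.9
```

>>> move_arm(rows=[[0, 0, 0, 0, 0, 0.2, 0.34], [0, 0, 0, 0, 0, 0, 0.3], [0, 0, 0, 0, 0, 0, 0.26], [0, 0, 0, 0, 0, 0, 0.23], [0, 0, 0, 0, 0, -0.5, 0.23], [0, 0, 0, 0, 0, -4, 0.23], [0, 0, 0, 0, 0, -15, 0.23], [0, 0, 0, 0, 0, -35, 0.23], [0, 0, 0, 0, 0, -65, 0.23], [0, 0, 0, 0, 0, -95, 0.23], [0, 0, 0, 0, 0, -115, 0.23], [0, 0, 0, 0, 0, -115, 0.23]])

```text
t: 31.17
tcp_pos: [0.4937, -0.0367, 0.1694]
tool_rot: [0.133, 0.991, -0.001, 0.004]
force: [0.9, -1.0, -0.3]
finger_gap: 0.771
gripper_force: 0.0
```

>>> move_arm(rows=[[0, 0, 0, 10, 20, 0, 0.23], [0, 0, 0, 20, 50, 0, 0.23], [0, 0, 0, 30, 80, 0, 0.23], [0, 0, 0, 40, 110, 0, 0.23], [0, 0, 0, 45, 140, 0, 0.23], [0, 0, 0, 45, 170, 0, 0.23], [0, 0, 0, 45, 200, 0, 0.23], [0, 0, 0, 45, 225, 0, 0.23], [0, 0, 0, 45, 240, 0, 0.23], [0, 0, 0, 45, 240, 0, 0.23], [0, 0, 0, 45, 240, 0, 0.23], [0, 0, 0, 45, 240, 0, 0.23]])

```text
t: 32.17
tcp_pos: [0.5105, 0.2066, 0.1647]
tool_rot: [0.133, 0.991, -0.001, -0.001]
force: [-0.0, 0.1, -0.1]
finger_gap: 0.773
gripper_force: 0.0
```

```bash
python3 go.py .5 .2 .16; python3 look.py top11.png
```

```text
t 32.1667 tcp [0.5105 0.2066 0.1647] gap 0.7729116142515446 F [-0.   0.1 -0.1] 0.0 | shift mm [ 8.3 -9.1  4.7]
top top z [0.0147 0.0214 0.0244]
top well [ 0.464  -0.1867] [0.0401 0.0446] z 0.0325
top well [ 0.4783 -0.112 ] [0.0526 0.0552] z 0.0363
top well [0.508  0.0378] [0.0314 0.0319] z 0.0241
top well [ 0.4938 -0.0373] [0.067 0.069] z 0.0406
outer [ 0.4862 -0.0733] [0.3197 0.0907] 78.70005798339844
small (41, array([0.5074, 0.0385]), 0.0102, 'z', array([0.0383, 0.0402]))
largest (304, array([ 0.4932, -0.0371]), 0.0289, 'z', array([0.0414, 0.0447]))
large (178, array([ 0.4774, -0.1113]), 0.0219, 'z', array([0.0379, 0.041 ]))
medium (96, array([ 0.4642, -0.1864]), 0.0163, 'z', array([0.0354, 0.0391]))
stack 0.062 none
stack 0.044 none
stack 0.024 none
```

View pics/top11.png

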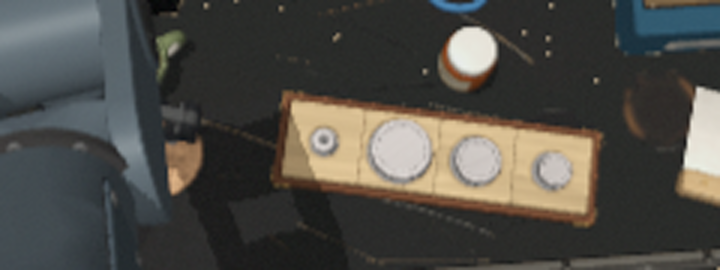

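All four weights sit centred in their wells, at crop (323,140), (399,150), (476,160) and (551,170), with top heights that match being seated. The cup and jar are in place and the arm is clear, so I'm handing in.

```bash
python3 -c "
from station import order; print(order.sign_off())"
```

```text
the job is handed in; nothing more can be done
None
```

All four weights were set down upright in their own wells, each within about 1 mm of centre by the top camera; the cup and jar look unmoved, and the job is handed in at about 32 s (no verdict was returned).

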